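Clamp the housing and offer up the GO plug gauge

ROBOT

A 7-joint arm with a two-finger parallel gripper is mounted at the origin on the work surface. World frame = base frame: x ahead of the robot, y to its left, z up, the work surface at z = 0. Lengths are in m, angles in rad, forces in N, time in s.
With the tool pointing down it reaches from about 0.35 to 0.9 m from the base axis. Payload 7.2 kg.
Tool frame: the origin (TCP) lies at the very end of the fingers, on their centre line; the grasp point (between the pads) lies 19 mm behind it; z points along the fingers, y is the direction in which the jaws open and shut (so a half turn about z gives the same grasp; the last joint's range is limited). The gripper opens to 85 mm and grips with 20 to 120 N. Pads are 22 mm wide; open, the fingers measure 114 mm over their backs; the gripper's body (76 mm by 85 mm) begins 54 mm behind the grasp point. The pads swing forward as they close: fully open they stand 13 mm farther back than shut.
Start: joints at [-1.221, 0.411, -0.013, 1.596, 0.006, 1.134, -0.082], TCP at [0.254, 0.571, 0.231] pointing down, gripper open.
Joint ranges: [-2.95, 2.95], [-0.29, 1.99], [-1.47, 1.44], [0.14, 2.54], [-1.03, 4.17], [0.13, 1.85], [-2.86, 2.86]. Speed limits (rad/s): [2.39, 2.39, 3.01, 3.01, 3.14, 3.14, 3.14].

INTERFACE

Orientations are given as a unit quaternion [x, y, z, w].
In Python, from bench import * gives the robot as it stands.
- The arm moves only by the shell command python3 -m jog 'ROWS' [FORCE]. ROWS is JSON, a list of rows, each a list of 7 numbers: the turn, a rotation vector about the tool's x, y, z in degrees, then the shift along the tool's x, y, z in mm, then the opening, from 0 (shut) to 1 (fully open). In form: [[ax, ay, az, dx, dy, dz, hand], ...]. A call has 1 to 8 rows; each row is the pose to reach, as a shift and turn from the pose commanded when the call began, along the tool's axes at that moment; what a row does not reach only later rows make up. A row lasts 1/10 s, in which the tool goes at most 50 mm and 8.59 degrees, less where a joint would pass 70% of its speed; a pose out of reach is approached as far as the arm can. A call with a gripper value outside its range is refused whole. The fingers move at their own pace and stop on an object; FORCE is the grip in N (left out, the last holds). Time passes only in rows, so rows that repeat a pose let the fingers close. It gives the time, the measured TCP pose, the force and the opening at its end, in the units of the state.
- get_obs(): the state, without advancing time (a new reading comes with each control period).
- snapshot(name): name is "side" or "top"; returns a dict with "img" (480x640x3 uint8, red, green, blue), "K" (3x3 intrinsics, pixels), "origin" and "rotation" of the camera in the world. Camera axes: x right, y down, z forward; pixel columns grow to the right and rows downward; lengths in m; the calibration is good to about 2 mm. A picture is of the moment at which its call begins. There is no depth.
- close_job(): hands the job in, once; it reports no verdict.
The state is a dict: "clock": time; "joint_pos": joint angles; "joint_velocities": joint speeds; "effort": joint torques, N m; "position": TCP position; "tool_rot": TCP orientation; "ft_force": force on the tool from outside, world axes, zero at the start; "torque": the same for the moment, N m; "gripper_width": opening from 0.0 (shut) to 1.0 (fully open).
Only numpy, scipy, OpenCV 4.12 (cv2) and the standard library are available. Lean on these libraries where they do the work, as an engineer would, in place of code of your own. Each camera call takes 0.05 s, during which the arm holds its last target.

TASK

First press the red clamp lever all the way down so that it holds the aluminium housing in its fixture. Then draw the plug gauge with the green collar out of its slanted stand, turn it level and hold it raised in front of the housing's hole, in line with the hole and with its steel tip pointing into it about 3 cm away, without touching the housing. Finish while still holding it steady there; leave the red gauge and everything else on the bench alone.

Things in the scene. Friction and masses are not known exactly. Their poses are not given: they have to be found in the camera images.
- fixture: fixed grey clamping fixture on the bench; origin on the bench under its centre, z up, x from its front (robot side) to its back. Base plate 130 x 170 x 16 mm, riser 70 mm (x, centred) by 130 mm (y -55 to 75) up to z = 120 mm, on which the housing sits. Two hinge cheeks at y = 45 to 71 mm rise to z = 210 mm
- clamp (a joint): clamp lever angle in rad: 0 = level, its rubber pad down on the housing (about -0.01 when pressed hard); it starts raised by 0.55 to 0.95. It turns about the fixture's x axis through point clamp_hinge. A stiff hinge: it stays where it is left, and needs about 2 to 3 N at the handle to move
- clamp_hinge (a point): the lever's hinge axis: 55 mm to the +y side of the fixture's centre, 195 mm above the bench. From it the steel arm (22 mm wide, 14 mm thick) runs towards the fixture's -y side
- clamp_handle (a point): centre of the upper face of the lever's red handle (24 mm wide, 54 mm long along the lever, 18 mm thick); 123 mm along the lever from the hinge axis and 9 mm above the lever's centre line. Press it down from above, following its arc; when the clamp is down this point lies 204 mm above the bench and 68 mm to the fixture's -y side
- housing: loose aluminium bearing housing, a block 60 mm wide (y) and high, 50 mm deep (x), 0.4 kg, with a 26 mm hole right through along x, 30 mm above its underside; origin at the centre of its underside. It stands between low rails on the fixture, axes as the fixture's; its top is 180 mm above the bench
- bore (a point): centre of the hole's mouth at the front face (robot side) of the seated housing, 150 mm above the bench. Axes as the fixture's: +x leads into the hole, z up
- stand: fixed blue gauge stand 190 mm wide (y); origin on the bench midway under its two socket mouths, z up, x to its back. The sockets (22 mm holes through a 40 mm thick block) open in a face sloping at 45 degrees that looks up and to the stand's front (-x); mouths 75 mm above the bench at y = 60 and -60 mm. The green and red gauges may be in either
- go_gauge: loose plug gauge, green collar and end ring, 0.2 kg, balances at x = 10 mm. Origin: middle of its handle; x axis along it from handle to steel tip. Aluminium handle 24 mm diameter, x -40 to 40 mm; collar 34 mm diameter, x 40 to 48; steel plug 20 mm diameter, x 48 to 83. Starts plug in a socket, collar on the slope, handle leaning up at 45 degrees to the stand's front, its middle 109 mm above the bench
- go_tip (a point): centre of the end face of the green gauge's steel tip (gauge x = 83 mm). The gauge pulls out freely along its own -x, 35 mm or more. It can be gripped from above across the handle (fingers on its +y and -y sides), the gripper upright or leaning up to 20 degrees; from there a turn of 45 degrees makes it level
- nogo_gauge: the same gauge but with red collar and red end ring, in the other socket; not to be disturbed
- bearing_ring: loose steel ring, 52 mm diameter, 16 mm high, on the bench; leave alone. Origin: centre of underside
- oil_bottle: loose yellow oil bottle, 52 mm diameter, 130 mm high; leave alone. Origin: centre of underside
- wrench: loose steel wrench, 160 mm long, flat on the bench; leave alone. Origin: underside, under its middle
- pin_tin: loose aluminium tin 100 x 170 x 35 mm with ground pins; leave alone. Origin: centre of underside
- caliper: loose caliper, about 200 mm long, flat on the bench; leave alone. Origin: underside, near its middle
Things that resemble listed ones, but are neither listed nor needed, are in the scene too. Leave any purple or turquoise look-alike of the go_gauge alone.

How it is judged:
By the outcome, as a careful person would: the job done as asked, in the order asked, and still so for the second after the job is handed in, while the arm keeps its last pose, push and grip.
It also fails if it takes over 54 s, if anything falls off the work surface, if the arm or the gripper's body presses on something with over 40 N, if the wrist force passes 120 N, or if a joint passes its speed limit or range.

## Working session

There is one attempt and no reset: what is moved stays moved. The work goes in short steps, Python scripts to look and compute and a shell command to move; the robot and the scene stay as the last step left them, time stands still between calls to the robot, and variables do not carry over. Pictures are saved under pics/ and viewed, and the job is handed in when it is done.

```bash
ls; mkdir -p pics; python3 - <<'E'
from bench import *
import cv2,json
o=get_obs()
print({k:o[k] for k in ("clock","position","tool_rot","ft_force","gripper_width")})
for n in("side","top"):
    s=snapshot(n); cv2.imwrite(f"pics/{n}0.png",s["img"][:,:,::-1]); print(n,s["K"],s["origin"],s["rotation"])
E
```

```text
pics
{'clock': 0.0, 'position': array([0.25339383, 0.57077957, 0.23044305]), 'tool_rot': array([ 2.07345936e-01,  9.78267345e-01, -8.05369613e-04, -1.26616369e-04]), 'ft_force': array([-0.22143161,  0.84948751, -0.57942593]), 'gripper_width': 0.9961502114003882}
side [[452.71315562   0.         320.55397604]
 [  0.         452.71315562 239.6380706 ]
 [  0.           0.           1.        ]] [ 0.04418078 -0.97991585  0.7804787 ] [ 0.84987507 -0.19432332  0.1106319  -0.47719116]
top [[479.17128976   0.         316.90592076]
 [  0.         479.17128976 242.43108252]
 [  0.           0.           1.        ]] [ 0.39603828 -0.04675192  1.30619038] [ 0.71623043 -0.69607341  0.03120695 -0.03901146]
```

View pics/side0.png

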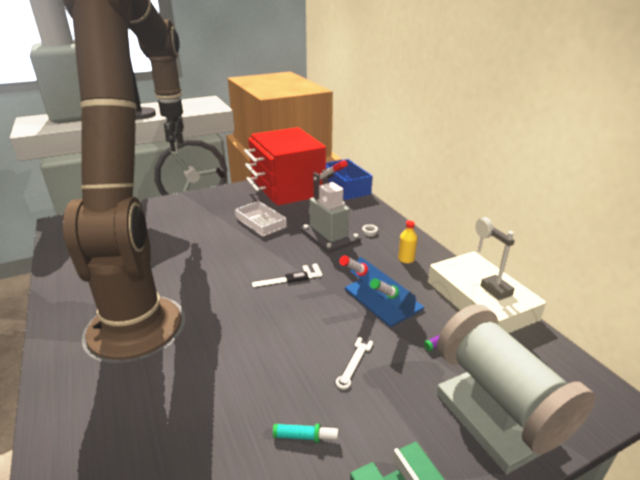

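View pics/top0.png

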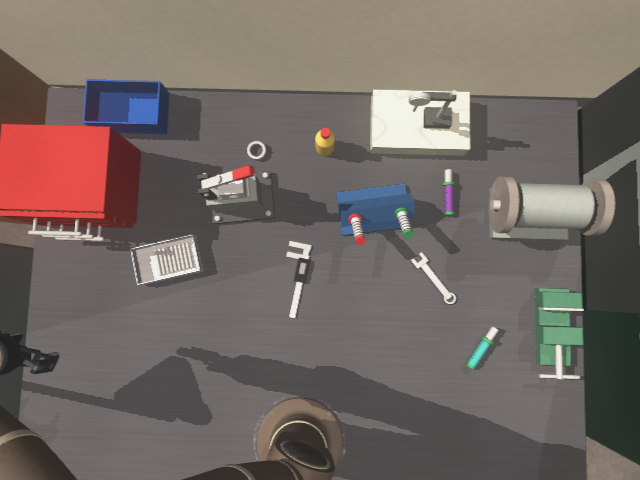

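Candidates for the green gauge: in the stand with green rings, side (383,289) / top (403,220); red gauge at side (355,266) / top (358,227); turquoise look-alike at side (305,432) / top (483,348); purple at side (434,342) / top (449,192). By the description, it is the silver-handled one with the green ring in the stand. I'll check it in close crops.

```bash
python3 - <<'E'
import cv2
s=cv2.imread("pics/side0.png");t=cv2.imread("pics/top0.png")
def crop(im,x,y,w,h,k,n):
    cv2.imwrite("pics/"+n,cv2.resize(im[y:y+h,x:x+w],None,fx=k,fy=k,interpolation=cv2.INTER_CUBIC))
crop(s,335,245,100,75,8,"c_s_st.png")
crop(t,330,180,100,75,8,"c_t_st.png")
crop(s,295,150,100,100,6,"c_s_fx.png")
crop(t,190,155,100,75,8,"c_t_fx.png")
E
```

```text
(no output)
```

View pics/c_s_st.png

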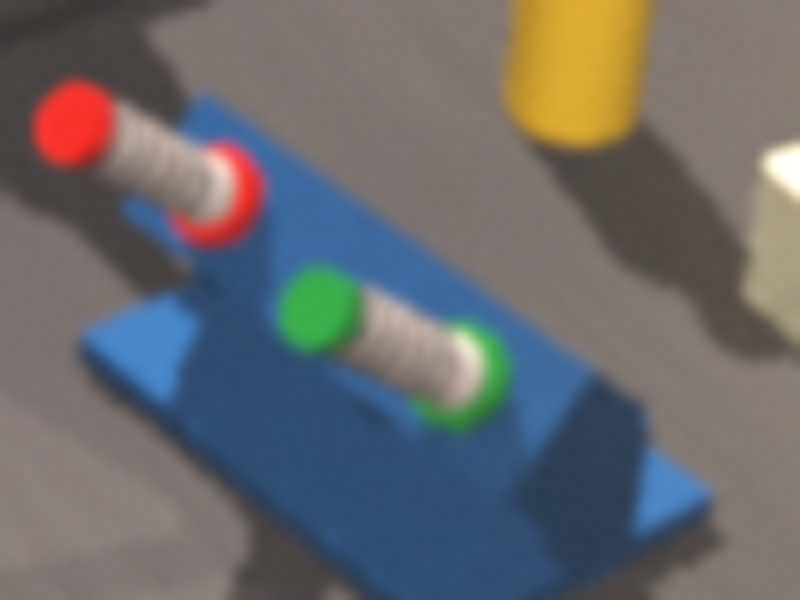

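View pics/c_t_st.png

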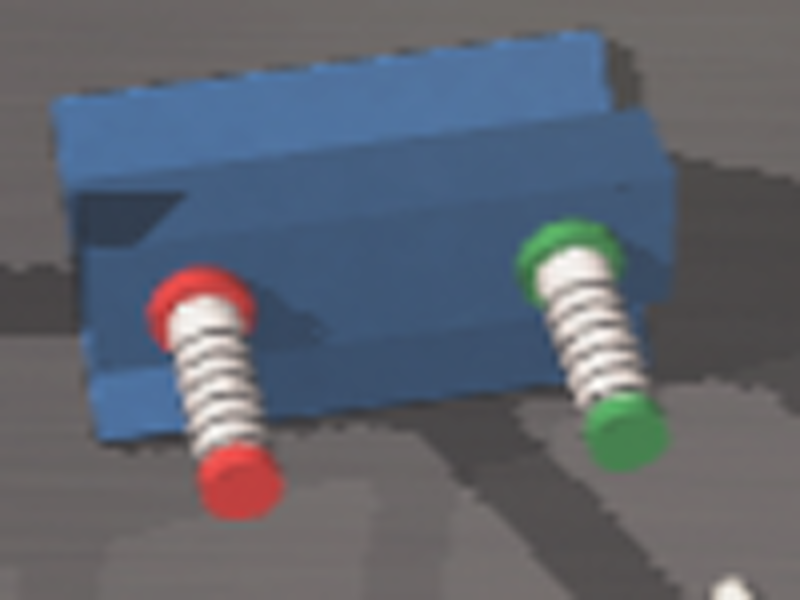

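View pics/c_s_fx.png

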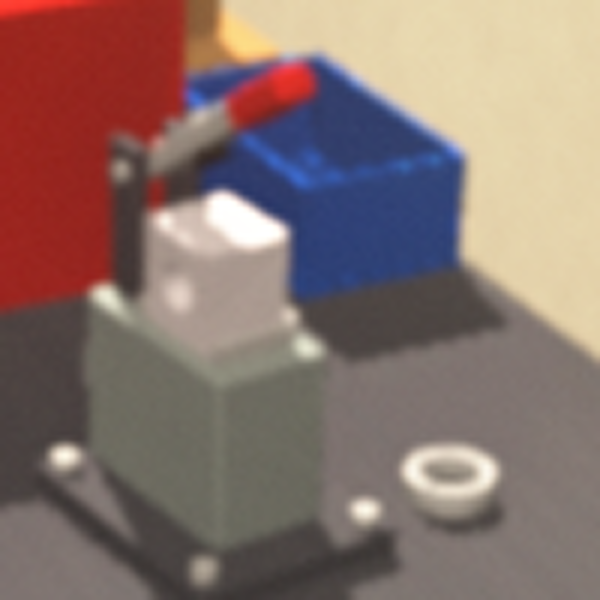

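View pics/c_t_fx.png

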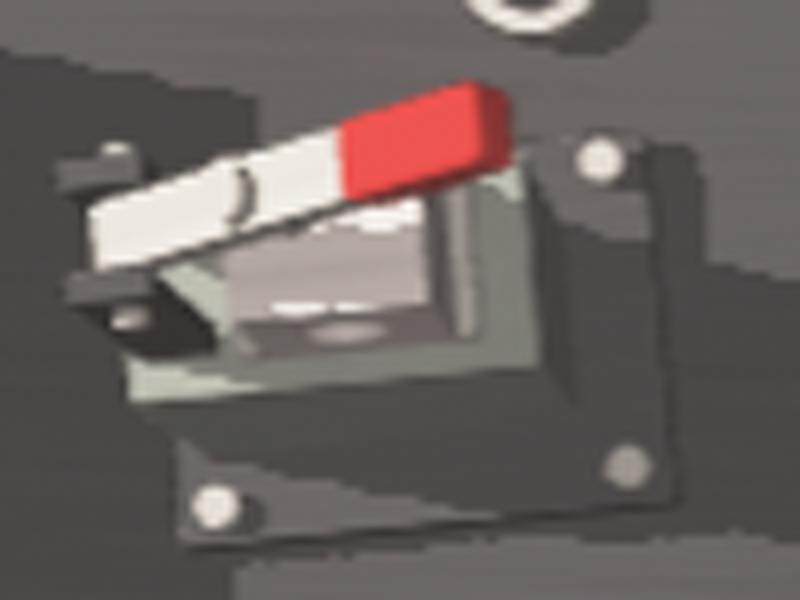

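Confirmed: silver handle with green end ring and collar, side (375,284), in the socket on the stand's -y side; red is in the +y socket. Now I fit the fixture, lever and stand poses.

```bash
cat > h.py <<'E'
import numpy as np, pickle
from scipy.spatial.transform import Rotation as R
from scipy.optimize import least_squares
C={'side':(452.713,320.554,239.638,[0.04418078,-0.97991585,0.7804787],[0.84987507,-0.19432332,0.1106319,-0.47719116]),
'top':(479.171,316.906,242.431,[0.39603828,-0.04675192,1.30619038],[0.71623043,-0.69607341,0.03120695,-0.03901146])}
def proj(c,P):
    f,cx,cy,o,q=C[c]; p=R.from_quat(q).inv().apply(np.atleast_2d(P)-o); return np.c_[f*p[:,0]/p[:,2]+cx,f*p[:,1]/p[:,2]+cy]
def tri(us,ut):
    g=lambda p:np.r_[proj('side',p)[0]-us,proj('top',p)[0]-ut]
    r=least_squares(g,[.5,0,.1]); return r.x,r.fun
def Rz(a): return R.from_euler('z',a)
E
cat > fit.py <<'E'
from h import *
T=lambda x,y:(190+x/8,155+y/8); S=lambda x,y:(295+x/6,150+y/6)
obs=[('top',T(130,403),(-.035,.075,.12)),('top',T(540,365),(-.035,-.055,.12)),('top',T(182,548),(-.065,.085,.016)),('top',T(678,500),(-.065,-.085,.016)),
('top',T(228,310),(-.025,.03,.18)),('top',T(430,302),(-.025,-.03,.18)),
('side',S(222,382),(-.035,-.055,.12)),('side',S(90,290),(-.035,.075,.12)),('side',S(325,352),(.035,-.055,.12)),
]
lev=[('top',T(340,125),(.012,.096)),('top',T(345,200),(-.012,.096)),('top',T(472,82),(.012,.15)),('top',T(483,162),(-.012,.15))]
def res(p):
    r=[]
    for c,u,P in obs: r.append(proj(c,Rz(p[2]).apply(P)+[p[0],p[1],0])[0]-u)
    for c,u,(x,l) in lev:
        a=p[3]; P=[x,.055-l*np.cos(a)+.009*np.sin(a),.195+l*np.sin(a)+.009*np.cos(a)]
        r.append(proj(c,Rz(p[2]).apply(P)+[p[0],p[1],0])[0]-u)
    return np.ravel(r)
f=least_squares(res,[.6,.2,0,.7]); print("fixture",f.x,np.round(f.fun.reshape(-1,2),1).tolist())
x,y,w,a=f.x
W=lambda P:Rz(w).apply(P)+[x,y,0]
print("bore",W([-.025,0,.15]));
for b in (a,a/2,0,-.01): print("handle",b,W([0,.055-.123*np.cos(b)+.009*np.sin(b),.195+.123*np.sin(b)+.009*np.cos(b)]))
T=lambda x,y:(330+x/8,180+y/8); S=lambda x,y:(335+x/8,245+y/8)
g,e=tri(S(320,312),T(627,432)); print("green end",g,e)
rd,e=tri(S(73,125),T(240,483)); print("red end",rd,e)
# stand pose: end faces at gauge x=-.04-d
def ax(yy,s): k=np.sqrt(.5); m=np.array([0,yy,.075]); return m+np.array([-k,0,k])*s  # s from mouth
def res2(p):
    W=lambda P:Rz(p[2]).apply(P)+[p[0],p[1],0]
    r=[]
    for yy,us,ut in((-.06,S(320,312),T(627,432)),(.06,S(73,125),T(240,483))):
        P=W(ax(yy,.088+p[3])); r+=[proj('side',P)[0]-us,proj('top',P)[0]-ut]
    for yy,us,ut in((-.06,S(462,375),T(570,262)),(.06,S(218,195),T(202,308))):
        P=W(ax(yy,.006)); r+=[proj('side',P)[0]-us,proj('top',P)[0]-ut]
    return np.ravel(r)
f=least_squares(res2,[.5,-.1,0,0]); print("stand",f.x,np.round(f.fun.reshape(-1,2),1).tolist())
p=f.x; W2=lambda P:Rz(p[2]).apply(P)+[p[0],p[1],0]
print("go origin",W2(ax(-.06,.048)),"tip",W2(ax(-.06,-.035)),"nogo",W2(ax(.06,.048)))
E
python3 fit.py
```

```text
fixture [0.64396181 0.17814766 0.11546583 0.60852964] [[0.1, -0.3], [0.4, -0.0], [-0.2, -0.5], [-0.1, 0.1], [0.3, 1.1], [0.1, -0.0], [-0.7, 0.1], [-0.5, -0.2], [0.6, -0.4], [-0.5, -0.7], [-0.4, 0.4], [0.7, -0.6], [0.1, 0.2]]
bore [0.61912828 0.17526743 0.15      ]
handle 0.6085296396384123 [0.64865951 0.13764393 0.27269879]
handle 0.30426481981920617 [0.65083451 0.11889091 0.2404364 ]
handle 0 [0.65179606 0.11060046 0.204     ]
handle -0.01 [0.65180572 0.11051717 0.20276957]
green end [ 0.54037143 -0.25712599  0.1291727 ] [ 0.01398687 -0.00216028 -0.00678037  0.01299144]
red end [ 0.5211311  -0.13813027  0.12957502] [ 0.03142727 -0.0037585  -0.01329095  0.02732876]
stand [ 0.59290188 -0.1888448   0.15517151 -0.00105204] [[0.7, -2.5], [0.7, -0.8], [0.9, -2.2], [0.6, -1.0], [-1.1, 0.3], [0.6, 1.3], [-1.0, 0.1], [0.6, 1.4]]
go origin [ 0.56864152 -0.25336949  0.10894113] tip [ 0.62662623 -0.244299    0.05025126] nogo [ 0.55009558 -0.13481129  0.10894113]
```

```bash
cat > fit2.py <<'E'
from h import *
import cv2
ims={n:cv2.cvtColor(cv2.imread(f"pics/{n}0.png"),cv2.COLOR_BGR2HSV) for n in C}
seeds={('side','g'):(375,284),('top','g'):(408,234),('side','r'):(344,261),('top','r'):(360,240)}
M={}
for (c,k),s in seeds.items():
    h=ims[c]; H=h[:,:,0].astype(int)
    m=((abs(H-60)<20) if k=='g' else ((H<8)|(H>172)))&(h[:,:,1]>120)&(h[:,:,2]>60)
    n,lab,st,cen=cv2.connectedComponentsWithStats(m.astype(np.uint8))
    i=lab[s[1],s[0]]; M[c,k]=(cen[i],st[i]); print(c,k,cen[i],st[i])
k=np.sqrt(.5)
def cyl(y,x0,x1,r,dz):
    o=np.array([0,y,.109+dz])+np.array([-.048*k,0,0]); a=np.array([k,0,-k]); b=np.array([k,0,k]); c=np.array([0,1,0])
    t=np.linspace(0,2*np.pi,24)[:,None]
    return np.vstack([o+a*x+r*(np.cos(t)*b+np.sin(t)*c) for x in(x0,x1)])
def cent(c,P):
    hull=cv2.convexHull(proj(c,P).astype(np.float32)); m=cv2.moments(hull); return np.array([m['m10']/m['m00'],m['m01']/m['m00']]),m['m00']
def res(p,full=False):
    r=[]
    for kk,y in(('g',-.06),('r',.06)):
        P=Rz(p[2]).apply(cyl(y,-.04,-.04+p[3],.0122,p[4]))+[p[0],p[1],0]
        for c in C:
            u,A=cent(c,P); r+=list(u-M[c,kk][0]-0)
            if 1: r.append((A-M[c,kk][1][4])*.02)
    if len(p)>4: r.append(p[4]*100)
    return np.array(r)
for fz in(0,1):
    g=(lambda p:res(p)) if fz else (lambda p:res(np.r_[p,0.]))
    f=least_squares(g,[.593,-.189,.155,.006]+([0.] if fz else []),diff_step=1e-4); p=f.x
    print(p,np.round(f.fun,2)); print("go origin",Rz(p[2]).apply([-.048*k,-.06,.109])+[p[0],p[1],0],"nogo",Rz(p[2]).apply([-.048*k,.06,.109])+[p[0],p[1],0])
E
python3 fit2.py
```

```text
side g [374.38461538 283.47435897] [370 279  10  10  78]
top g [319.47024406 239.48716187] [     0      0    640    480 307132]
side r [343.65625    260.08333333] [339 255  10  11  96]
top r [359.46753247 239.94805195] [355 236  10   9  77]
[-0.87623377  1.43191191 -0.52011534 12.71365365] [ -125.1    144.09   105.21  -382.93   332.8  -5992.68   -78.72   157.11
    95.78  -451.17   310.34   148.47     0.  ]
go origin [-0.9355054   1.39671426  0.109     ] nogo [-0.87586777  1.50084569  0.109     ]
[ 0.47939808 -0.11007108 -0.01664174  1.13365716  1.12691268] [  51.27 -544.9   255.8  1031.91 -228.81 -325.39   48.11 -478.07  191.19
   -4.28 -220.54 1223.95  112.69]
go origin [ 0.4444632  -0.16949796  0.109     ] nogo [ 0.44646012 -0.04951458  0.109     ]
```

```bash
sed -i "s/(h\[:,:,1\]>120)/(h[:,:,1]>(95 if k=='g' else 120))/; s/'g'):(408,234)/'g'):(408,233)/" fit2.py; python3 fit2.py; python3 -c "
from fit2 import *
print(ims['top'][228:240:2,402:416:2].tolist())"|tail -1
```

```text
side g [374.5 283.5] [370 279  10  10  80]
top g [407.78461538 233.56923077] [404 230   9   9  65]
side r [343.65625    260.08333333] [339 255  10  11  96]
top r [359.46753247 239.94805195] [355 236  10   9  77]
[ 0.58630365 -0.18726464  0.15969453  0.01694169] [ 0.18 -0.6   0.59  0.06  0.35  0.77  0.35 -0.26 -0.04  0.11  0.33  0.51
  0.  ]
go origin [ 0.56233539 -0.2518984   0.109     ] nogo [ 0.5432534  -0.13342529  0.109     ]
[ 0.58928277 -0.18652453  0.16017798  0.00909851 -0.00399783] [ 0.2  -0.26  0.19 -0.14  0.28  0.35  0.37  0.08 -0.42 -0.04  0.27  0.1
 -0.4 ]
go origin [ 0.56534577 -0.25116986  0.109     ] nogo [ 0.5462065  -0.13270599  0.109     ]
[[[9, 23, 185], [17, 7, 240], [15, 15, 166], [47, 18, 101], [17, 16, 111], [174, 13, 95], [0, 14, 111]], [[9, 21, 170], [62, 56, 146], [65, 124, 177], [64, 122, 165], [65, 117, 135], [51, 25, 102], [0, 11, 113]], [[4, 15, 118], [65, 123, 164], [64, 116, 138], [64, 114, 127], [65, 116, 128], [64, 85, 123], [6, 11, 111]], [[50, 22, 105], [64, 117, 133], [65, 116, 128], [65, 117, 129], [65, 116, 128], [65, 115, 129], [36, 12, 110]], [[0, 13, 115], [64, 93, 124], [65, 117, 129], [65, 117, 129], [64, 115, 129], [64, 79, 122], [0, 13, 114]], [[5, 13, 114], [43, 16, 111], [64, 99, 126], [65, 95, 124], [51, 23, 113], [5, 13, 115], [5, 13, 115]]]
```

```bash
cat > go.py <<'E'
from h import *
from bench import *
def Rt(yaw,pitch=0):
    "yaw of fixture/stand x axis (rad); pitch deg: fingers swing forward(+)"
    s,c=np.sin(yaw),np.cos(yaw); y=np.array([-s,c,0]); z=np.array([0,0,-1.]); x=np.cross(y,z)
    return R.from_rotvec(-np.radians(pitch)*y)*R.from_matrix(np.c_[x,y,z])
def plan(wp):
    o=get_obs(); R0=R.from_quat(o['tool_rot']); p0=np.array(o['position'])
    print("t",round(o['clock'],2),"pos",np.round(p0,4),"F",np.round(o['ft_force'],1),"w",round(o['gripper_width'],3))
    for p,Rg in wp:
        print(np.round(np.degrees((R0.inv()*Rg).as_rotvec()),1), np.round(R0.inv().apply(np.array(p)-p0)*1000,1))
E
python3 - <<'E'
from go import *
plan([((.45,.36,.33),Rt(.115)),((.6487,.1376,.33),Rt(.115)),((.6487,.1376,.29),Rt(.115))])
E
```

```text
t 0.1 pos [0.2534 0.5708 0.2306] F [ 0.1 -0.5 -0.5] w 1.001
[ -0.1  -0.  -30.5] [-265.2 -113.1  -99.3]
[ -0.1  -0.  -30.5] [-537.  -235.7  -99.1]
[ -0.1  -0.  -30.5] [-537.  -235.7  -59.1]
```

```bash
python3 -m jog '[[0,0,-8,-20,-10,-40,0],[0,0,-16,-60,-25,-70,0],[0,0,-24,-105,-46,-85,0],[0,0,-30.5,-150,-66,-95,0],[0,0,-30.5,-195,-86,-99,0],[0,0,-30.5,-240,-105,-99,0],[0,0,-30.5,-285,-125,-99,0],[0,0,-30.5,-330,-145,-99,0]]' 40
python3 - <<'E'
from go import *
plan([((.6487,.1376,.33),Rt(.115)),((.6487,.1376,.30),Rt(.115))])
E
```

```text
clock: 0.9
position: [0.4968, 0.3036, 0.3302]
tool_rot: [-0.057, 0.998, -0.0, -0.0]
ft_force: [0.5, 0.8, 0.4]
gripper_width: 0.001
t 0.9 pos [0.4968 0.3036 0.3302] F [0.5 0.8 0.4] w 0.001
[-0. -0. -0.] [-132.  -182.3    0.2]
[-0. -0. -0.] [-132.  -182.3   30.2]
```

```bash
python3 -m jog '[[0,0,0,-25,-35,0,0],[0,0,0,-51,-70,0,0],[0,0,0,-77,-106,0,0],[0,0,0,-103,-142,0,0],[0,0,0,-122,-168,0,0],[0,0,0,-132,-182,0,0],[0,0,0,-132,-182,10,0],[0,0,0,-132,-182,10,0]]'
python3 - <<'E'
from go import *
plan([((.6487,.1376,.29),Rt(.115))])
import cv2
for n,(x,y) in(("side",(275,130)),("top",(180,130))):
    s=snapshot(n)["img"][:,:,::-1]; cv2.imwrite(f"pics/{n}1.png",cv2.resize(s[y:y+100,x:x+130],None,fx=6,fy=6,interpolation=cv2.INTER_CUBIC))
E
```

```text
clock: 1.7
position: [0.6463, 0.1411, 0.3181]
tool_rot: [-0.058, 0.998, 0.0, -0.002]
ft_force: [-0.6, 0.9, -0.6]
gripper_width: -0.002
t 1.7 pos [0.6463 0.1411 0.3181] F [-0.6  0.9 -0.6] w -0.002
[ 0.  -0.2  0. ] [-2.  -3.8 28.1]
```

View pics/side1.png

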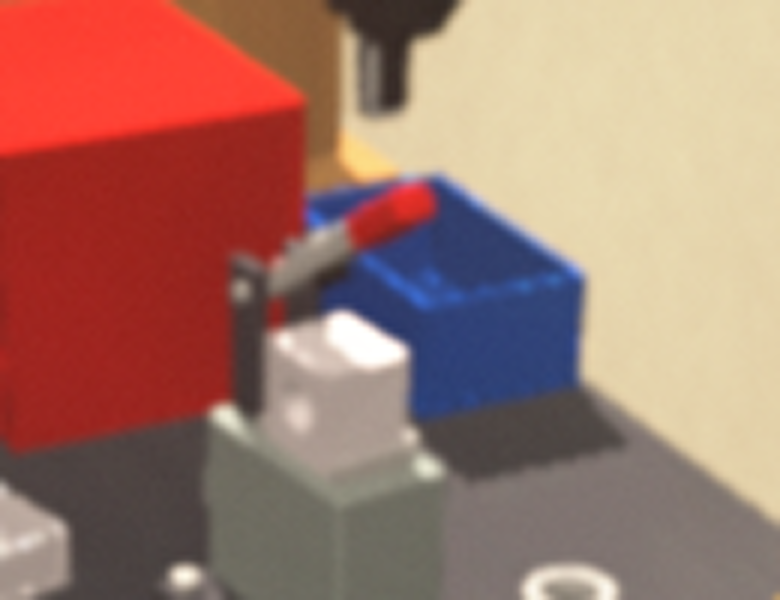

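View pics/top1.png

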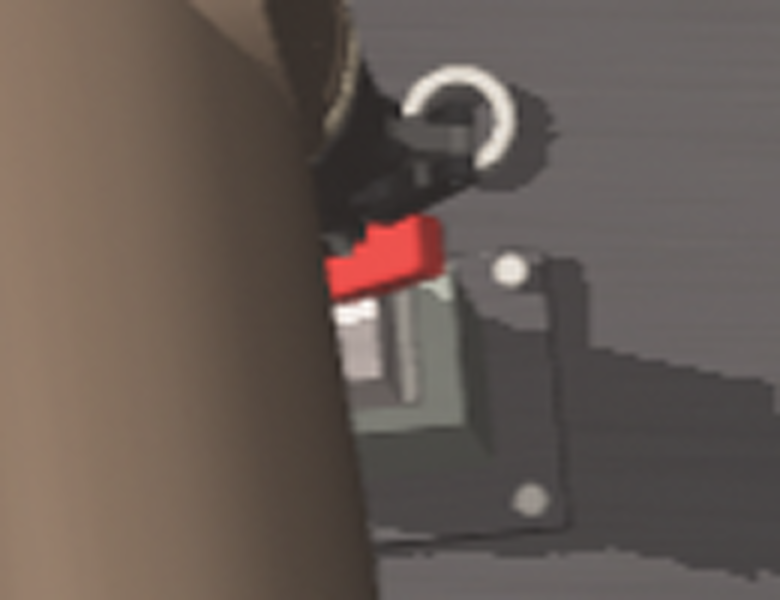

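Side shows the closed fingertips at crop (383,108), above the red handle at crop (395,215); lever still raised. Press along the arc.

```bash
python3 -m jog '[[0,0,0,0,0,12,0],[0,0,0,0,0,24,0],[0,0,0,0,-1,34,0],[0,0,0,0,-4,44,0],[0,0,0,0,-8,54,0],[0,0,0,0,-12,64,0],[0,0,0,0,-15,74,0],[0,0,0,0,-18,82,0]]'
python3 - <<'E'
from go import *
plan([((.6518,.1106,.204),Rt(.115)),((.6518,.1106,.200),Rt(.115))])
E
```

```text
clock: 2.6
position: [0.6498, 0.1212, 0.2374]
tool_rot: [-0.057, 0.998, -0.0, -0.0]
ft_force: [0.1, -0.5, 2.2]
gripper_width: -0.003
t 2.6 pos [0.6498 0.1212 0.2374] F [ 0.1 -0.5  2.2] w -0.003
[-0.  -0.  -0.1] [ -0.7 -10.7  33.4]
[-0.  -0.  -0.1] [ -0.7 -10.7  37.4]
```

```bash
python3 -m jog '[[0,0,0,0,-3,8,0],[0,0,0,0,-5,16,0],[0,0,0,-1,-8,24,0],[0,0,0,-1,-10,30,0],[0,0,0,-1,-11,34,0],[0,0,0,-1,-11,36,0],[0,0,0,-1,-11,37,0],[0,0,0,-1,-11,37,0]]'
python3 - <<'E'
from go import *
plan([((.6518,.1106,.204),Rt(.115)),((.6518,.1106,.200),Rt(.115))])
E
```

```text
clock: 3.4
position: [0.652, 0.111, 0.2038]
tool_rot: [-0.057, 0.998, 0.0, 0.001]
ft_force: [-6.4, -1.2, 16.0]
gripper_width: 0.001
t 3.4 pos [0.652  0.111  0.2038] F [-6.4 -1.2 16. ] w 0.001
[ 0.   0.1 -0. ] [ 0.3 -0.4 -0.2]
[ 0.   0.1 -0. ] [ 0.3 -0.4  3.8]
```

```bash
python3 -m jog '[[0,0,0,0,0,1.5,0],[0,0,0,0,0,3,0],[0,0,0,0,0,3,0],[0,0,0,0,0,3,0]]'
python3 -m jog '[[0,0,0,0,0,-10,0],[0,0,0,0,0,-40,0],[0,0,0,0,0,-80,0],[0,0,0,30,-25,-120,0.3],[0,0,0,60,-65,-130,0.5],[0,0,0,80,-110,-130,0.5],[0,0,0,100,-155,-130,0.5],[0,0,0,100,-200,-130,0.5]]'
python3 - <<'E'
from go import *
plan([((.56,-.2515,.25),Rt(.157)),((.565,-.2515,.09),Rt(.157))])
import cv2
for n,(x,y) in(("side",(275,130)),("top",(180,130))):
    s=snapshot(n)["img"][:,:,::-1]; cv2.imwrite(f"pics/{n}2.png",cv2.resize(s[y:y+100,x:x+130],None,fx=6,fy=6,interpolation=cv2.INTER_CUBIC))
E
```

```text
clock: 3.8
position: [0.6521, 0.111, 0.2033]
tool_rot: [-0.057, 0.998, 0.001, 0.001]
ft_force: [-13.9, -1.5, 30.6]
gripper_width: -0.0
clock: 4.6
position: [0.5737, -0.1008, 0.3294]
tool_rot: [-0.057, 0.998, 0.0, 0.001]
ft_force: [0.3, 0.7, -0.2]
gripper_width: 0.504
t 4.6 pos [ 0.5737 -0.1008  0.3294] F [ 0.3  0.7 -0.2] w 0.504
[ 0.   0.1 -2.4] [  31.  -148.1   79.3]
[ 0.   0.1 -2.4] [  26.2 -148.7  239.3]
```

View pics/side2.png

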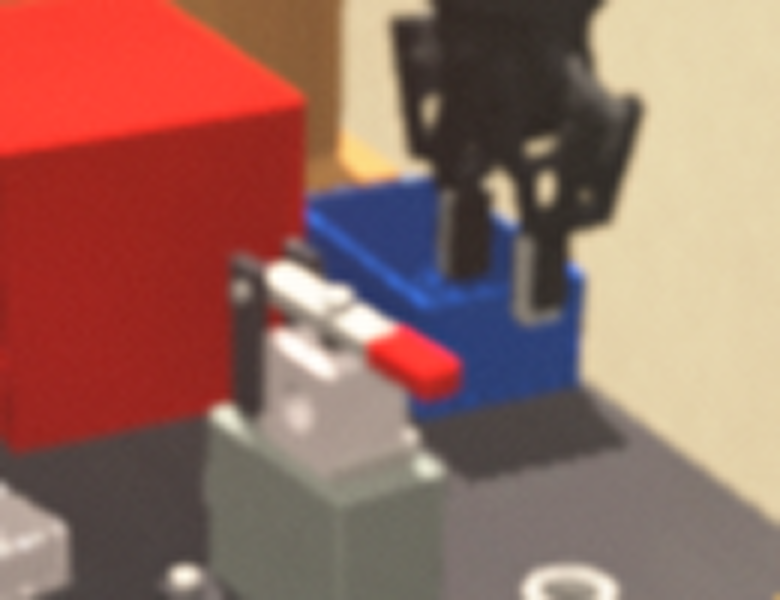

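View pics/top2.png

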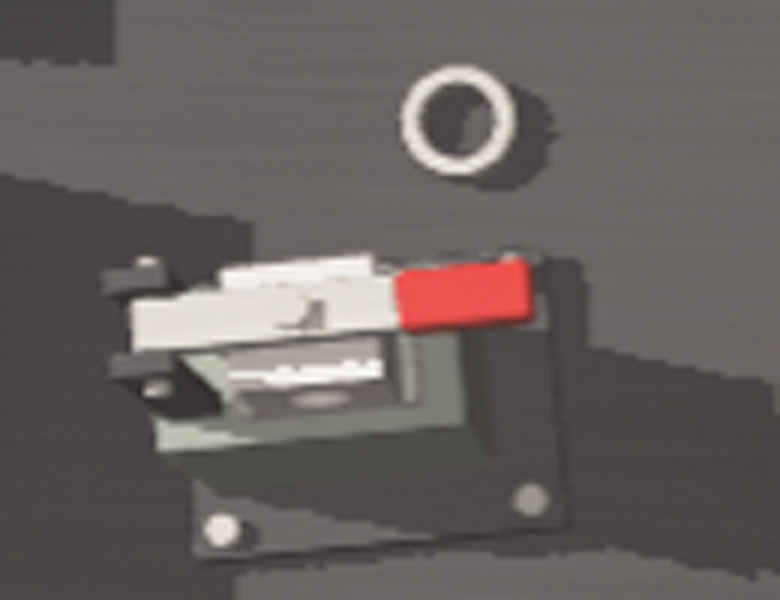

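Lever is level (side crop, handle at (420,365)), with its pad on the housing; at 30 N it went no lower. Now over the green gauge, leaning 15° back so that the final pose leans 30°.

```bash
python3 - <<'E'
from go import *
G=np.array([.565,-.2515,.109]); Rg=Rt(.157,-15); d=Rg.apply([0,0,1])
plan([(G+.019*d+[0,0,.12],Rg),(G+.019*d,Rg)])
E
```

```text
t 4.7 pos [ 0.5744 -0.1079  0.329 ] F [-0.4 -0.3  0.1] w 0.498
[ 0.2 15.  -3.1] [  29.2 -141.6  118.9]
[ 0.2 15.  -3.1] [  29.2 -141.1  238.9]
```

```bash
python3 -m jog '[[0,7,-1.5,10,-40,10,0.5],[0,15,-3,20,-80,20,0.5],[0,15,-3,29,-115,40,0.5],[0,15,-3,29,-135,65,0.5],[0,15,-3,29,-140,90,0.5],[0,15,-3,29,-140,90,0.5],[0,15,-3,29,-140,90,0.5],[0,15,-3,29,-140,90,0.5]]'
python3 - <<'E'
from go import *
G=np.array([.565,-.2515,.109]); Rg=Rt(.157,-15); d=Rg.apply([0,0,1])
plan([(G+.019*d+[0,0,.05],Rg),(G+.019*d,Rg)])
import cv2
for n,(x,y) in(("side",(320,200)),("top",(320,140))):
    s=snapshot(n)["img"][:,:,::-1]; cv2.imwrite(f"pics/{n}3.png",cv2.resize(s[y:y+120,x:x+130],None,fx=5,fy=5,interpolation=cv2.INTER_CUBIC))
E
```

```text
clock: 5.5
position: [0.5637, -0.2407, 0.2398]
tool_rot: [-0.083, 0.988, -0.008, -0.129]
ft_force: [0.2, -0.3, 0.1]
gripper_width: 0.496
t 5.5 pos [ 0.5637 -0.2407  0.2398] F [ 0.2 -0.3  0.1] w 0.496
[0.2 0.1 0.7] [-20.2 -11.4  97.2]
[0.2 0.1 0.7] [-33.1 -11.7 145.5]
```

View pics/side3.png

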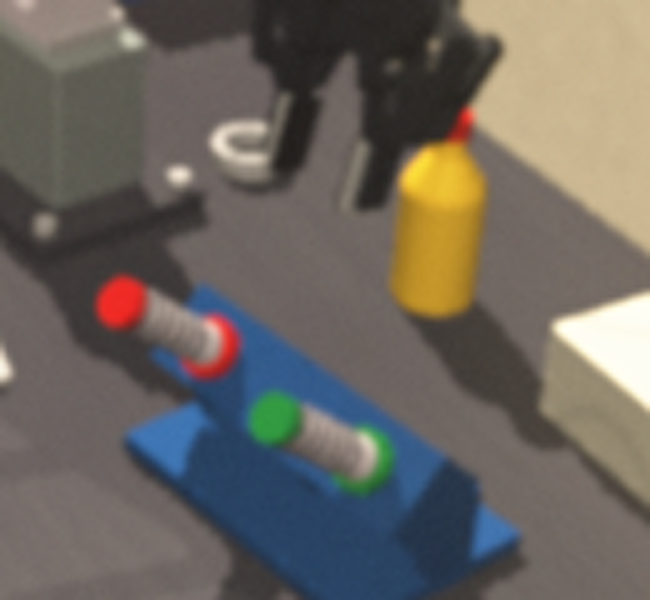

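View pics/top3.png

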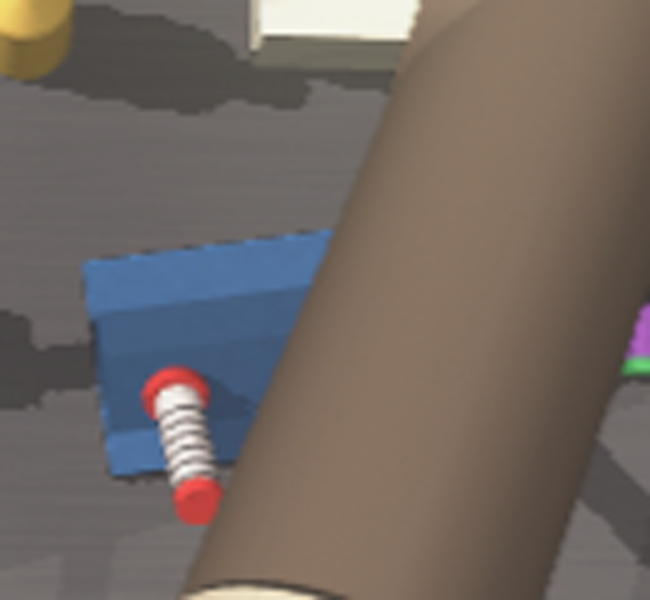

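```bash
python3 - <<'E'
from go import *
o=get_obs(); Rr=R.from_quat(o['tool_rot']); p=np.array(o['position'])
w=.0425*.5
for s in(1,-1): print(proj('side',p+Rr.apply([0,s*w,-.006])))
for G in((.565,-.2515,.109),): 
    a=R.from_euler('z',.157).apply([.7071,0,-.7071]); print([proj(c,np.array(G)+a*s) for c in C for s in(-.04,0,.04)])
E
```

```text
[[377.56980451 232.67854153]]
[[390.07947493 240.54680952]]
[array([[373.777425  , 281.34179945]]), array([[381.89643238, 286.74849011]]), array([[389.60595412, 291.88249198]]), array([[408.45929553, 234.95276378]]), array([[404.7805836 , 225.16662565]]), array([[401.28613348, 215.87066225]])]
```

```bash
python3 -m jog '[[0,0,0.7,-5,-6,25,0.5],[0,0,0.7,-11,-11,50,0.5],[0,0,0.7,-18,-11.5,80,0.5],[0,0,0.7,-22,-11.5,100,0.5],[0,0,0.7,-26,-11.5,118,0.5],[0,0,0.7,-29,-11.5,130,0.5],[0,0,0.7,-31,-11.5,138,0.5],[0,0,0.7,-31,-11.5,138,0.5]]'
python3 - <<'E'
from go import *
G=np.array([.565,-.2515,.109]); Rg=Rt(.157,-15); d=Rg.apply([0,0,1])
plan([(G+.019*d,Rg)])
import cv2
for n,(x,y) in(("side",(320,200)),):
    s=snapshot(n)["img"][:,:,::-1]; cv2.imwrite(f"pics/{n}4.png",cv2.resize(s[y:y+120,x:x+130],None,fx=5,fy=5,interpolation=cv2.INTER_CUBIC))
E
```

```text
clock: 6.4
position: [0.5588, -0.2524, 0.0965]
tool_rot: [-0.077, 0.988, -0.008, -0.131]
ft_force: [0.9, -0.1, 1.1]
gripper_width: 0.503
t 6.4 pos [ 0.5588 -0.2524  0.0965] F [ 0.9 -0.1  1.1] w 0.503
[ 0.3 -0.  -0.1] [-2.9 -0.1  5.3]
```

View pics/side4.png

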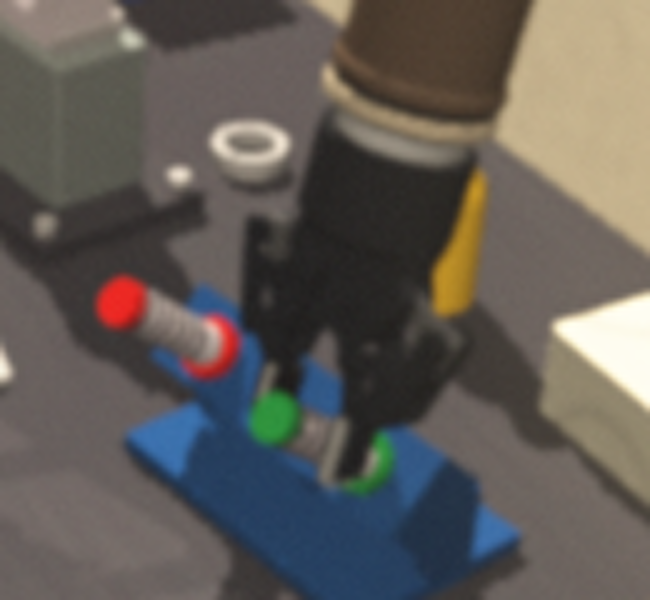

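Fingers straddle the green handle near its middle (crop (310,430)), clear of the red gauge. Close.

```bash
python3 -m jog '[[0,0,0,-1,0,3,0.5],[0,0,0,-1,0,3,0.35],[0,0,0,-1,0,3,0.2],[0,0,0,-1,0,3,0.1],[0,0,0,-1,0,3,0.1],[0,0,0,-1,0,3,0.1],[0,0,0,-1,0,3,0.1],[0,0,0,-1,0,3,0.1]]' 70
python3 - <<'E'
from go import *
o=get_obs(); p=np.array(o['position']); Rr=R.from_quat(o['tool_rot'])
u=R.from_euler('z',.157).apply([-.7071,0,.7071])
plan([(p+u*.02,Rr),(p+u*.06,Rr)])
E
```

```text
clock: 7.25
position: [0.5592, -0.2529, 0.0942]
tool_rot: [-0.077, 0.989, -0.008, -0.13]
ft_force: [-1.4, -0.0, 5.0]
gripper_width: 0.256
t 7.25 pos [ 0.5592 -0.2529  0.0942] F [-1.4 -0.   5. ] w 0.256
[0. 0. 0.] [ 17.3   0.  -10. ]
[0. 0. 0.] [ 51.9   0.  -30. ]
```

```bash
python3 -m jog '[[0,0,0,4,0,-2.5,0.1],[0,0,0,10,0,-6,0.1],[0,0,0,17,0,-10,0.1],[0,0,0,26,0,-15,0.1],[0,0,0,35,0,-20,0.1],[0,0,0,44,0,-25.5,0.1],[0,0,0,52,0,-30,0.1],[0,0,0,60,0,-35,0.1]]'
python3 - <<'E'
from go import *
o=get_obs(); p=np.array(o['position'])
plan([(p+[-.03,0,.1],Rt(.157,-15))])
import cv2
for n,(x,y) in(("side",(320,200)),):
    s=snapshot(n)["img"][:,:,::-1]; cv2.imwrite(f"pics/{n}5.png",cv2.resize(s[y:y+120,x:x+130],None,fx=5,fy=5,interpolation=cv2.INTER_CUBIC))
E
```

```text
clock: 8.05
position: [0.51, -0.2606, 0.1437]
tool_rot: [-0.077, 0.988, -0.008, -0.13]
ft_force: [-0.6, -0.4, -1.4]
gripper_width: 0.257
t 8.05 pos [ 0.51   -0.2606  0.1437] F [-0.6 -0.4 -1.4] w 0.257
[ 0.2  0.  -0.1] [ 54.5   5.  -88.9]
```

View pics/side5.png

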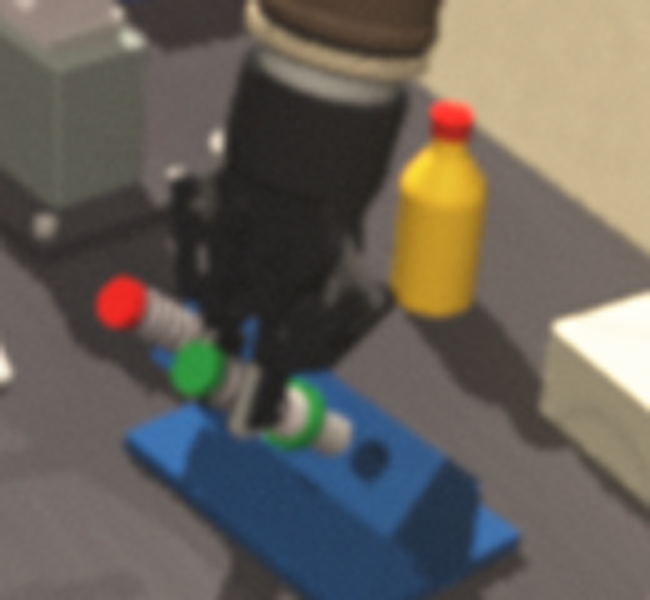

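Plug is fully out (empty socket at crop (370,460)), red gauge undisturbed. Raise it, then level it.

```bash
python3 -m jog '[[0,0,0,10,0,-25,0.1],[0,0,0,22,1,-50,0.1],[0,0,0,36,1,-75,0.1],[0,0,0,48,2,-98,0.1],[0,0,0,55,2,-115,0.1],[0,0,0,55,2,-120,0.1],[0,0,0,55,2,-120,0.1]]'
python3 - <<'E'
from go import *
w=.1155; f=np.array([np.cos(w),np.sin(w),0]); B=np.array([.6191,.1753,.15])
Rg=Rt(w,30); d=Rg.apply([0,0,1])
for back,up in((.08,.12),(.05,0),(.03,0)):
    G=B-f*(back+.083)+[0,0,up]; print(G+.019*d); plan([(G+.019*d,Rg)])
E
```

```text
clock: 8.8
position: [0.4891, -0.2623, 0.2735]
tool_rot: [-0.077, 0.989, -0.008, -0.13]
ft_force: [-0.1, -0.1, -2.5]
gripper_width: 0.258
[0.46662273 0.15761014 0.25354552]
t 8.8 pos [ 0.4891 -0.2623  0.2735] F [-0.1 -0.1 -2.5] w 0.258
[  0.5 -44.9   2.3] [-46.6 418.3   9.7]
[0.49642285 0.16106744 0.13354552]
t 8.8 pos [ 0.4891 -0.2623  0.2735] F [-0.1 -0.1 -2.5] w 0.258
[  0.5 -44.9   2.3] [-106.4  416.7  118. ]
[0.51628959 0.16337231 0.13354552]
t 8.8 pos [ 0.4891 -0.2623  0.2735] F [-0.1 -0.1 -2.5] w 0.258
[  0.5 -44.9   2.3] [-125.7  415.9  112.8]
```

```bash
python3 -m jog '[[0,-2,0,-2,12,0,0.1],[0,-6,0,-6,36,1,0.1],[0,-11,0,-11,66,2,0.1],[0,-16,1,-15,98,3,0.1],[0,-21,1,-19,130,4,0.1],[0,-26,1,-23,164,5,0.1],[0,-31,2,-27,198,6,0.1],[0,-35,2,-31,230,7,0.1]]'
python3 - <<'E'
from go import *
w=.1155
plan([((.4666,.1576,.2535),Rt(w,30))])
E
```

```text
clock: 9.6
position: [0.4795, -0.0291, 0.2578]
tool_rot: [-0.059, 0.983, 0.013, 0.174]
ft_force: [1.5, -0.5, -1.8]
gripper_width: 0.251
t 9.6 pos [ 0.4795 -0.0291  0.2578] F [ 1.5 -0.5 -1.8] w 0.251
[ 0.4 -9.9  0.1] [ -7.1 186.9   8.4]
```

```bash
python3 -m jog '[[0,-3,0,-1,32,1,0.1],[0,-6,0,-2,66,3,0.1],[0,-9,0,-4,98,4,0.1],[0,-10,0,-5,130,6,0.1],[0,-10,0,-6,158,7,0.1],[0,-10,0,-7,177,8,0.1],[0,-10,0,-7,186,8,0.1],[0,-10,0,-7,187,8,0.1]]'
python3 -m jog '[[0,0,0,0,0,0,0.1],[0,0,0,0,0,0,0.1]]'
python3 - <<'E'
from go import *
w=.1155
plan([((.4666,.1576,.2535),Rt(w,30)),((.4964,.1611,.1335),Rt(w,30))])
import cv2
for n,(x,y) in(("side",(235,130)),("top",(160,130))):
    s=snapshot(n)["img"][:,:,::-1]; cv2.imwrite(f"pics/{n}6.png",cv2.resize(s[y:y+120,x:x+130],None,fx=5,fy=5,interpolation=cv2.INTER_CUBIC))
E
```

```text
clock: 10.4
position: [0.4669, 0.1572, 0.2536]
tool_rot: [-0.059, 0.965, 0.018, 0.257]
ft_force: [0.1, -0.0, -3.5]
gripper_width: 0.256
clock: 10.6
position: [0.4676, 0.1551, 0.2544]
tool_rot: [-0.057, 0.964, 0.018, 0.258]
ft_force: [0.5, -0.1, -2.1]
gripper_width: 0.256
t 10.6 pos [0.4676 0.1551 0.2544] F [ 0.5 -0.1 -2.1] w 0.256
[ 0.3 -0.1  0. ] [1.1 2.6 0.4]
[ 0.3 -0.1  0. ] [ 34.9   1.9 119.4]
```

View pics/side6.png

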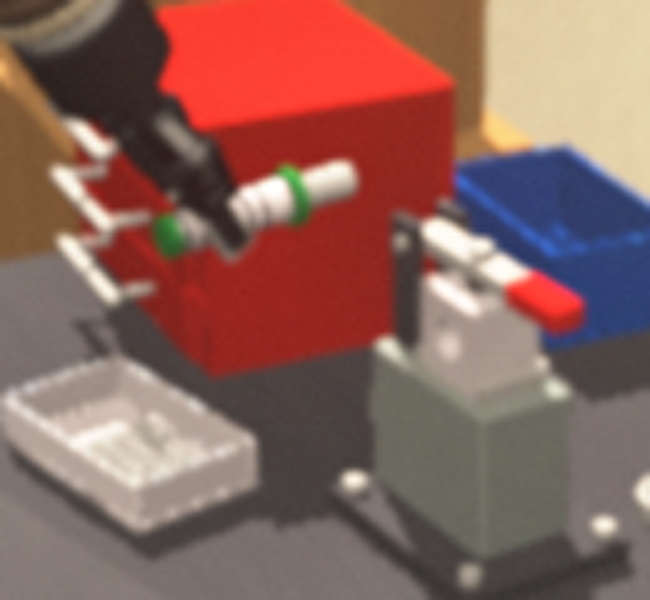

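View pics/top6.png

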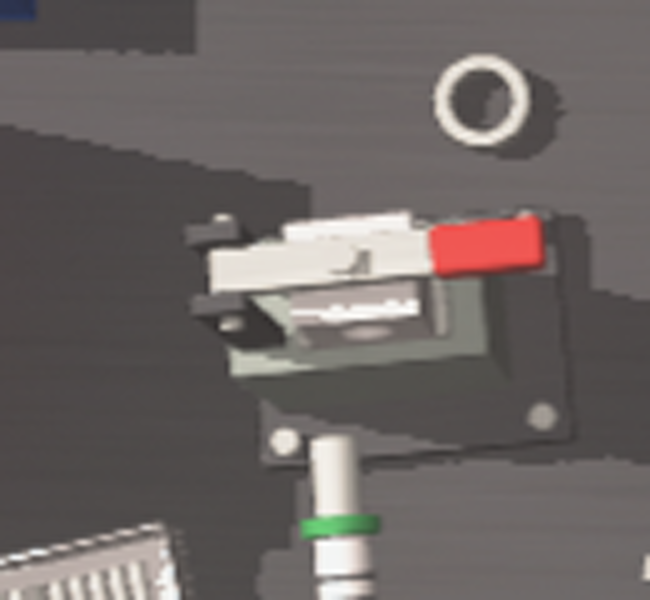

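Gauge is held, roughly level, tip at side crop (345,178), top crop (332,440). Descend 5 cm in front of the housing and measure.

```bash
python3 -m jog '[[0,0,0,3,1,12,0.1],[0,0,0,8,2,30,0.1],[0,0,0,15,2,52,0.1],[0,0,0,22,2,76,0.1],[0,0,0,29,2,98,0.1],[0,0,0,33,2,112,0.1],[0,0,0,35,2,119,0.1],[0,0,0,35,2,119,0.1]]'
python3 -m jog '[[0,0,0,0,0,0,0.1],[0,0,0,0,0,0,0.1],[0,0,0,0,0,0,0.1]]'
python3 - <<'E'
from go import *
w=.1155
plan([((.4964,.1611,.1335),Rt(w,30))])
import cv2
for n,(x,y) in(("side",(255,170)),("top",(190,170))):
    s=snapshot(n)["img"][:,:,::-1]; cv2.imwrite(f"pics/{n}7f.png",s); cv2.imwrite(f"pics/{n}7.png",cv2.resize(s[y:y+75,x:x+100],None,fx=8,fy=8,interpolation=cv2.INTER_CUBIC))
E
```

```text
clock: 11.5
position: [0.4962, 0.1617, 0.1333]
tool_rot: [-0.057, 0.964, 0.018, 0.257]
ft_force: [-0.1, -0.5, -2.2]
gripper_width: 0.256
clock: 11.8
position: [0.4969, 0.1622, 0.1353]
tool_rot: [-0.057, 0.964, 0.018, 0.259]
ft_force: [0.2, 0.3, -3.3]
gripper_width: 0.261
t 11.8 pos [0.4969 0.1622 0.1353] F [ 0.2  0.3 -3.3] w 0.261
[0.4 0.1 0.1] [ 1.4 -1.   1.3]
```

View pics/side7.png

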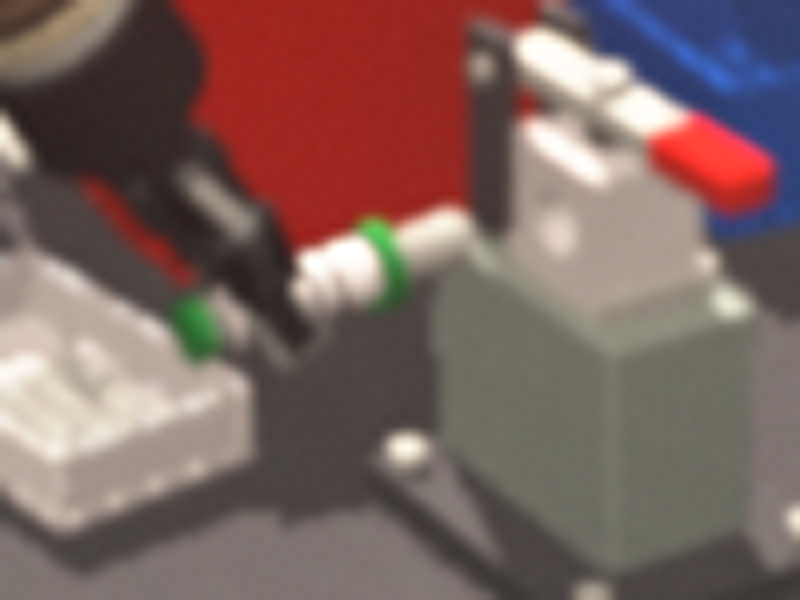

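View pics/top7.png

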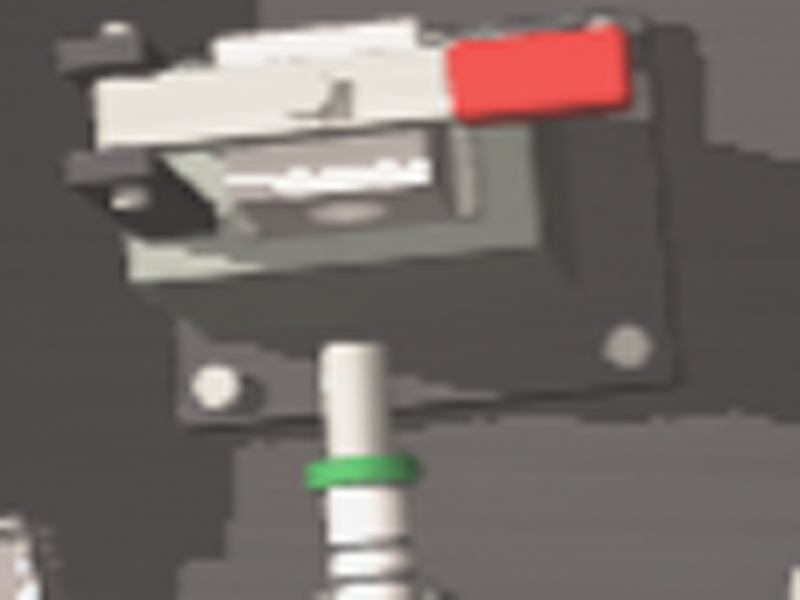

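```bash
cat > ov.py <<'E'
from h import *
import cv2
def gc(G,yaw,pitch,x0,x1,r):
    a=R.from_euler('z',yaw).apply([np.cos(pitch),0,np.sin(pitch)]); c=np.array([-np.sin(yaw),np.cos(yaw),0]); b=np.cross(a,c); t=np.linspace(0,2*np.pi,40)[:,None]
    return [G+a*x+r*(np.cos(t)*b+np.sin(t)*c) for x in(x0,x1)]
def ov(tag,out,G,yaw,pitch,fx=(.644,.1781,.1155),off={'side':(255,170),'top':(190,170)}):
    for c in C:
        x,y=off[c]; im=cv2.imread(f"pics/{c}{tag}f.png")[y:y+75,x:x+100]; im=cv2.resize(im,None,fx=8,fy=8,interpolation=cv2.INTER_CUBIC)
        px=lambda P:(((proj(c,P)-[x,y])+.5)*8-.5)
        def poly(P,col): cv2.polylines(im,[np.round(px(P)).astype(np.int32)],True,col,1,cv2.LINE_AA)
        for s in((-.04,.04,.012),(.04,.048,.017),(.048,.083,.01)):
            h=cv2.convexHull(px(np.vstack(gc(np.array(G),yaw,pitch,*s))).astype(np.float32)); cv2.polylines(im,[np.round(h).astype(np.int32)],True,(255,255,0),1,cv2.LINE_AA)
        W=lambda P:Rz(fx[2]).apply(P)+[fx[0],fx[1],0]
        t=np.linspace(0,2*np.pi,40); poly(W(np.c_[-.025+0*t,.013*np.cos(t),.15+.013*np.sin(t)]),(0,0,255))
        poly(W(np.array([[-.025,.03,.12],[-.025,-.03,.12],[-.025,-.03,.18],[-.025,.03,.18]])),(0,255,255))
        poly(W(np.array([[-.035,.075,.12],[-.035,-.055,.12],[.035,-.055,.12]])),(255,0,255))
        cv2.imwrite(f"pics/{c}{out}.png",im)
E
python3 -c "
from ov import *
p=np.array([.4969,.1622,.1353]); d=R.from_quat([-0.057,0.964,0.018,0.259]).apply([0,0,1]); G=p-.019*d; print(G)
ov('7','7o',G,.1155,0)"
```

```text
[0.48745083 0.16097957 0.15173848]
```

View pics/side7o.png

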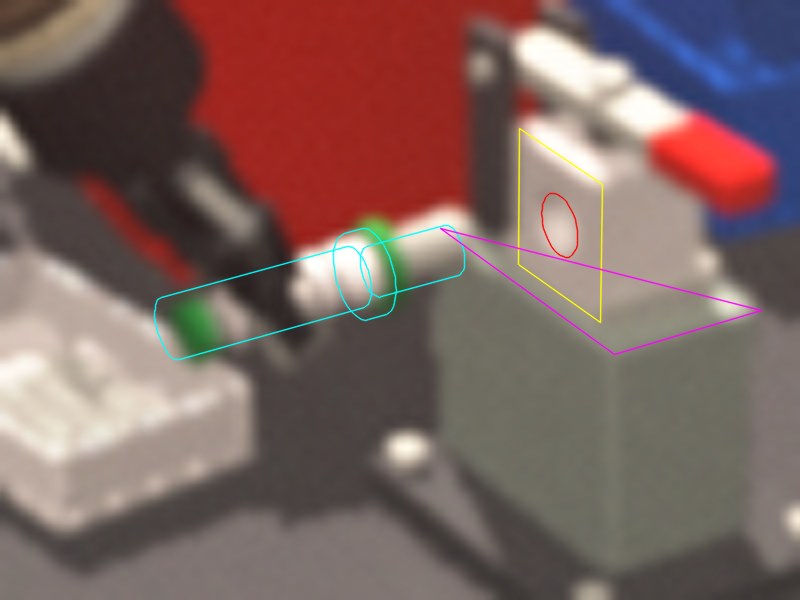

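View pics/top7o.png

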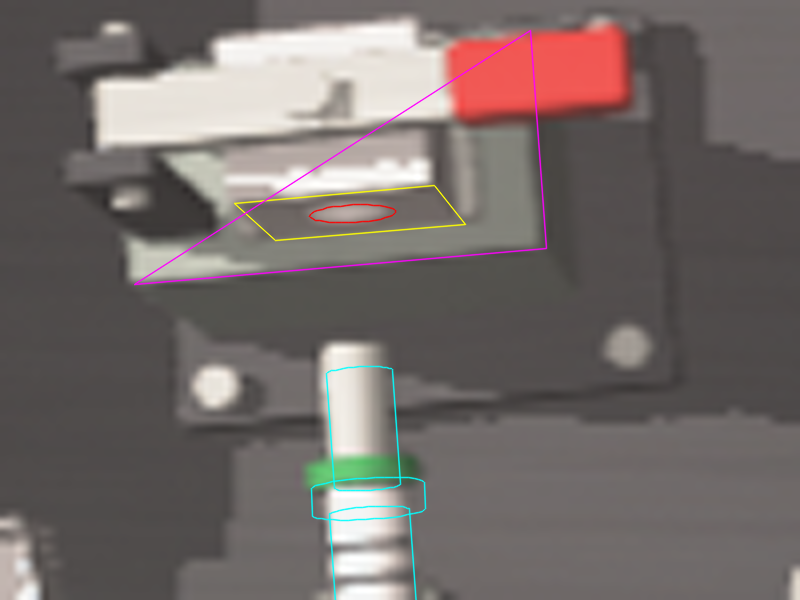

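```bash
cat > fg.py <<'E'
from ov import *
def fitg(meas,off,k,x0,fixtail=False):
    # meas: list of (cam, part, side('l','r','t','b'), crop value)
    parts={'collar':(.04,.048,.017),'plug':(.048,.083,.01),'handle':(-.04,.04,.012)}
    def res(p):
        r=[]
        for c,pt,s,v in meas:
            u=proj(c,np.vstack(gc(p[:3],p[3],p[4],*parts[pt])))
            i=0 if s in'lr' else 1; e=u[:,i].min() if s in'lt' else u[:,i].max()
            r.append(e-(off[c][i]+(v+.5)/k-.5))
        return r
    f=least_squares(res,x0,x_scale=[.01,.01,.01,.1,.1],loss='soft_l1'); return f.x,np.round(res(f.x),2)
E
cat > fg7.py <<'E'
from fg import *
off={'side':(255,170),'top':(190,170)}
m=[('side','collar','l',358),('side','collar','r',410),('side','collar','t',218),('side','collar','b',308),('top','collar','l',305),('top','collar','r',420),('top','collar','t',455),('top','collar','b',491),
('top','plug','t',342),('top','plug','l',321),('side','plug','r',474),('side','plug','t',205),('side','handle','l',172),('side','handle','b',362)]
p,r=fitg(m,off,8,[.4875,.161,.152,.1155,0]); print(p,np.degrees(p[3:]),r)
fx=(.645,.1795,.1155); W=Rz(fx[2]).apply([-.025,0,.15])+[fx[0],fx[1],0]; print("bore",W)
a=R.from_euler('z',p[3]).apply([np.cos(p[4]),0,np.sin(p[4])]); tip=p[:3]+.083*a; print("tip",tip,"tip in fixture rel bore",Rz(-fx[2]).apply(tip-W))
ov('7','7p',p[:3],p[3],p[4],fx)
E
python3 fg7.py
```

```text
[0.4949337  0.16324732 0.1505587  0.09785195 0.08906751] [5.60650388 5.10319222] [-1.12  0.17 -0.14 -0.05  0.01  0.02  0.04 -0.06 -0.06 -0.04  0.78  0.18
 -0.13  0.05]
bore [0.62016657 0.17661892 0.15      ]
tip [0.57720922 0.17132393 0.15794153] tip in fixture rel bore [-0.04328135 -0.00030915  0.00794153]
```

```bash
cd pics; python3 -c "
import cv2,numpy as np
a=cv2.imread('side7p.png');b=cv2.imread('top7p.png');cv2.imwrite('j7.png',np.hstack([a[80:520,130:530+130],b[80:520,150:550]]))"
```

```text
(no output)
```

View pics/j7.png

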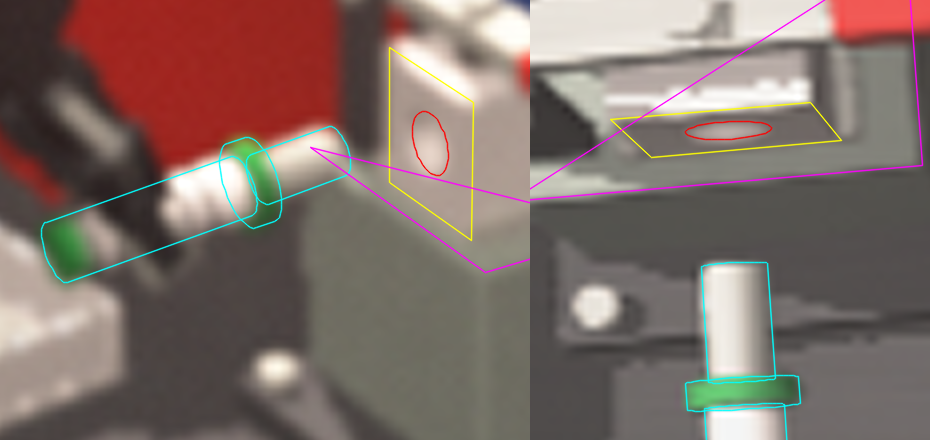

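Fit matches well: gauge is pitched up 5°, tip 8 mm above the hole's line, 43 mm out. Work out the correction.

```bash
cat > corr.py <<'E'
from go import *
def corr(p,B,fyaw,gap,pos,quat):
    Rg=lambda y,t: R.from_euler('z',y)*R.from_euler('y',-t)
    Rc=Rg(p[3],p[4]); Rd=Rg(fyaw,0); f=Rd.apply([1,0,0])
    Gd=np.array(B)-f*(gap+.083); dR=Rd*Rc.inv(); Rt_=R.from_quat(quat)
    return Gd+dR.apply(np.array(pos)-p[:3]), dR*Rt_
E
python3 - <<'E'
from corr import *
o=get_obs()
p=[.4949,.1632,.1506,.0979,.0891]
t=corr(np.array(p),[.6202,.1766,.1495],.1155,.031,o['position'],o['tool_rot']); plan([t])
E
```

```text
t 11.9 pos [0.4968 0.1622 0.1352] F [-0.2 -0.4 -2.1] w 0.256
[-0.5  5.1 -0.8] [-8.6 -1.2  6.4]
```

```bash
python3 -m jog '[[0,1,0,-1,0,1,0.1],[0,2.2,-0.2,-3,-0.5,2.5,0.1],[-0.2,3.5,-0.5,-5,-1,4,0.1],[-0.5,4.5,-0.8,-7,-1,5.5,0.1],[-0.5,5.1,-0.8,-8.5,-1.2,6.4,0.1],[-0.5,5.1,-0.8,-8.5,-1.2,6.4,0.1],[-0.5,5.1,-0.8,-8.5,-1.2,6.4,0.1],[-0.5,5.1,-0.8,-8.5,-1.2,6.4,0.1]]'
python3 - <<'E'
from go import *
plan([])
import cv2
for n,(x,y) in(("side",(255,170)),("top",(190,170))):
    s=snapshot(n)["img"][:,:,::-1]; cv2.imwrite(f"pics/{n}8f.png",s); cv2.imwrite(f"pics/{n}8.png",cv2.resize(s[y:y+75,x:x+100],None,fx=8,fy=8,interpolation=cv2.INTER_CUBIC))
E
```

```text
clock: 12.7
position: [0.5069, 0.1622, 0.1332]
tool_rot: [-0.066, 0.974, 0.018, 0.215]
ft_force: [0.8, 0.6, -1.8]
gripper_width: 0.259
t 12.7 pos [0.5069 0.1622 0.1332] F [ 0.8  0.6 -1.8] w 0.259
```

View pics/side8.png

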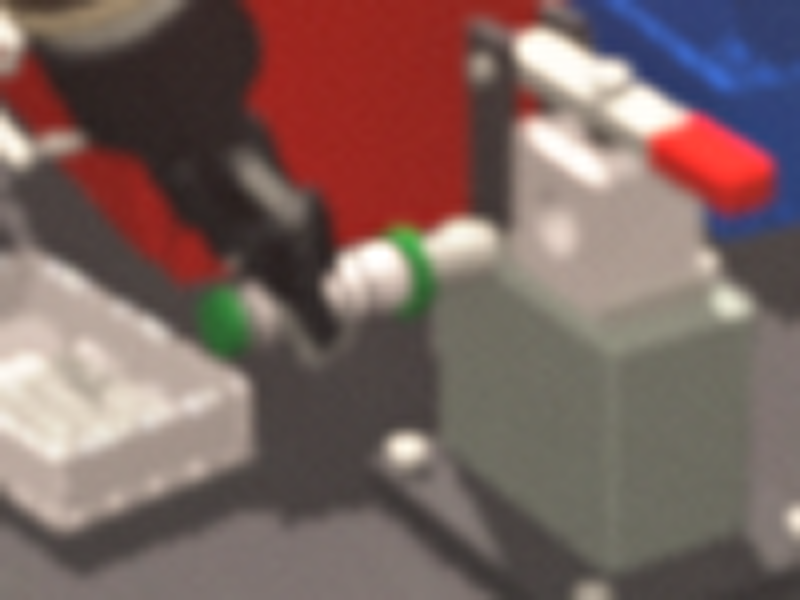

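View pics/top8.png

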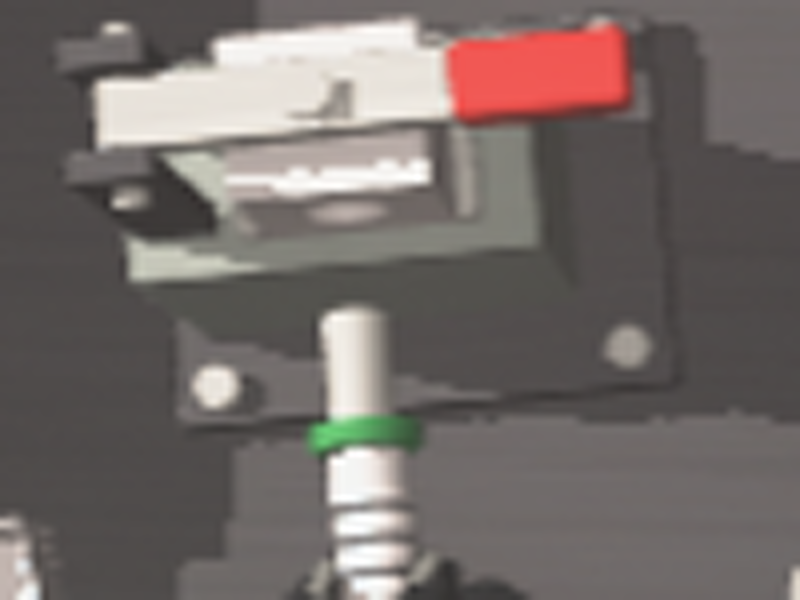

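```bash
cat > fg8.py <<'E'
from fg import *
off={'side':(255,170),'top':(190,170)}
m=[('side','collar','r',436),('side','collar','t',224),('side','collar','b',315),('top','collar','l',307),('top','collar','r',423),('top','collar','t',416),('top','collar','b',455),
('top','plug','t',307),('top','plug','l',321),('side','plug','r',500),('side','plug','t',216),('side','handle','l',198),('side','handle','b',357)]
p,r=fitg(m,off,8,[.505,.163,.15,.1155,0]); print(p,np.degrees(p[3:]),r)
fx=(.645,.1795,.1155); W=Rz(fx[2]).apply([-.025,0,.15])+[fx[0],fx[1],0]
a=R.from_euler('z',p[3]).apply([np.cos(p[4]),0,np.sin(p[4])]); tip=p[:3]+.083*a; print("tip",tip,"tip in fixture rel bore",Rz(-fx[2]).apply(tip-W))
ov('8','8p',p[:3],p[3],p[4],fx)
import cv2
a=cv2.imread('pics/side8p.png');b=cv2.imread('pics/top8p.png');cv2.imwrite('pics/j8.png',np.hstack([a[80:520,160:560],b[80:520,150:550]]))
E
python3 fg8.py
```

```text
[0.50617617 0.163825   0.14764378 0.11239819 0.02842438] [6.43994213 1.62859677] [ 0.18 -0.13 -0.19 -0.08 -0.27  0.19  0.48 -0.05  0.07  0.64  0.14  0.08
  0.12]
tip [0.58861912 0.17313066 0.15000269] tip in fixture rel bore [-3.17392562e-02  1.70620816e-04  2.68738968e-06]
```

View pics/j8.png

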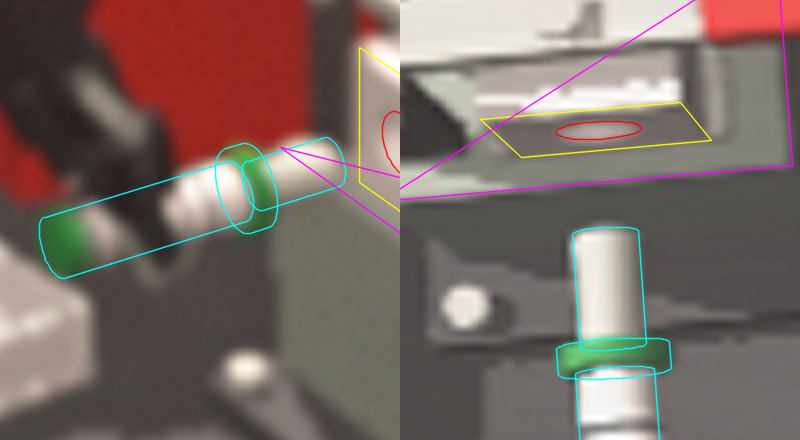

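Tip is now in line with the hole, 32 mm out, with about 1.6° pitch left. One small trim about the tip.

```bash
python3 - <<'E'
from corr import *
o=get_obs()
t=corr(np.array([.5062,.1638,.1476,.1124,.0284]),[.6202,.1766,.1500],.1155,.030,o['position'],o['tool_rot']); plan([t])
E
```

```text
t 12.8 pos [0.5069 0.1623 0.1333] F [ 0.7 -0.1 -2.2] w 0.256
[-0.1  1.6 -0.1] [-2.2 -0.4 -1.6]
```

```bash
python3 -m jog '[[0,0.8,0,-1,-0.2,-0.8,0.1],[0,1.6,0,-2,-0.4,-1.6,0.1],[0,1.6,0,-2,-0.4,-1.6,0.1],[0,1.6,0,-2,-0.4,-1.6,0.1],[0,1.6,0,-2,-0.4,-1.6,0.1],[0,1.6,0,-2,-0.4,-1.6,0.1]]'
python3 - <<'E'
from go import *
plan([])
import cv2
for n,(x,y) in(("side",(255,170)),("top",(190,170))):
    s=snapshot(n)["img"][:,:,::-1]; cv2.imwrite(f"pics/{n}9f.png",s); cv2.imwrite(f"pics/{n}9.png",cv2.resize(s[y:y+75,x:x+100],None,fx=8,fy=8,interpolation=cv2.INTER_CUBIC))
E
```

```text
clock: 13.4
position: [0.5081, 0.162, 0.1354]
tool_rot: [-0.066, 0.977, 0.017, 0.201]
ft_force: [-1.0, 0.2, -1.8]
gripper_width: 0.262
t 13.4 pos [0.5081 0.162  0.1354] F [-1.   0.2 -1.8] w 0.262
```

View pics/side9.png

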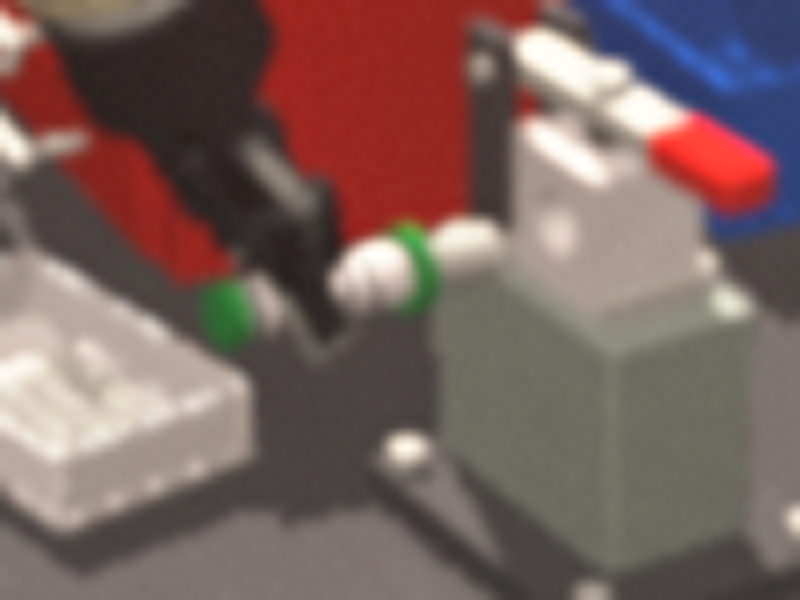

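View pics/top9.png

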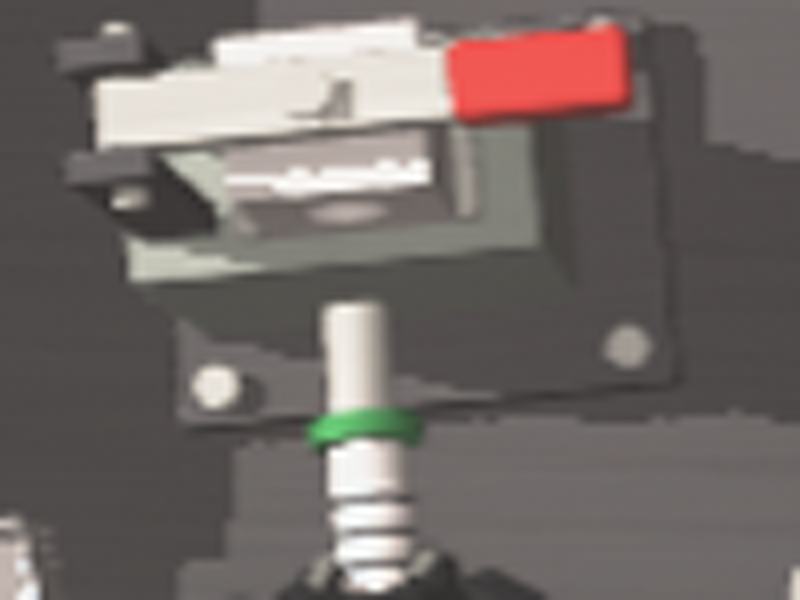

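View pics/top9f.png

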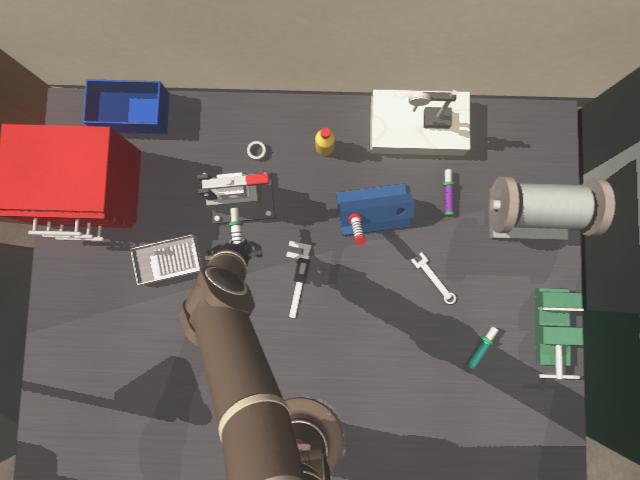

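View pics/side9f.png

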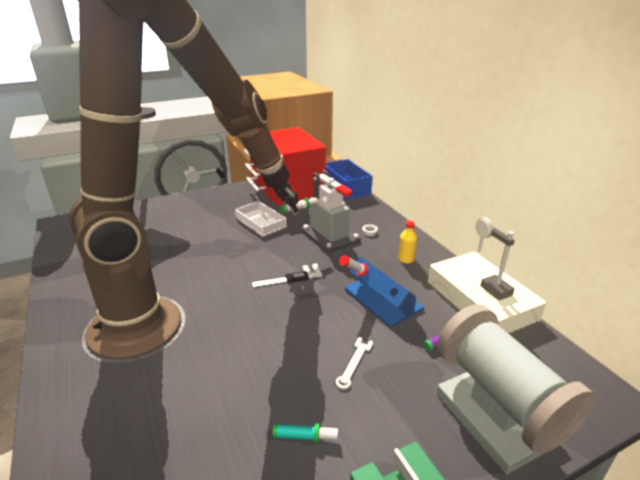

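```bash
sed -e "s/,436)/,439)/;s/'collar','t',224/'collar','t',222/;s/'collar','b',315/'collar','b',314/;s/'l',307/'l',308/;s/,423)/,423.5)/;s/'t',416/'t',408/;s/'b',455/'b',447/;s/'plug','t',307/'plug','t',301/;s/'l',321/'l',323/;s/,500)/,504)/;s/'t',216/'t',215/;s/'l',198/'l',202/;s/'b',357/'b',350/;s/'8','8p'/'9','9p'/;s/8p.png/9p.png/g;s/j8/j9/" fg8.py > fg9.py; python3 fg9.py
```

```text
[0.50807417 0.16426432 0.14894677 0.09992503 0.01144045] [5.72528234 0.65548933] [ 0.34 -0.15 -0.33 -0.14 -0.3   0.3   0.71 -0.15  0.1   0.77  0.23  0.06
  0.18]
tip [0.59065473 0.17254376 0.14989631] tip in fixture rel bore [-0.02978484 -0.00064696 -0.00010369]
```

View pics/j9.png

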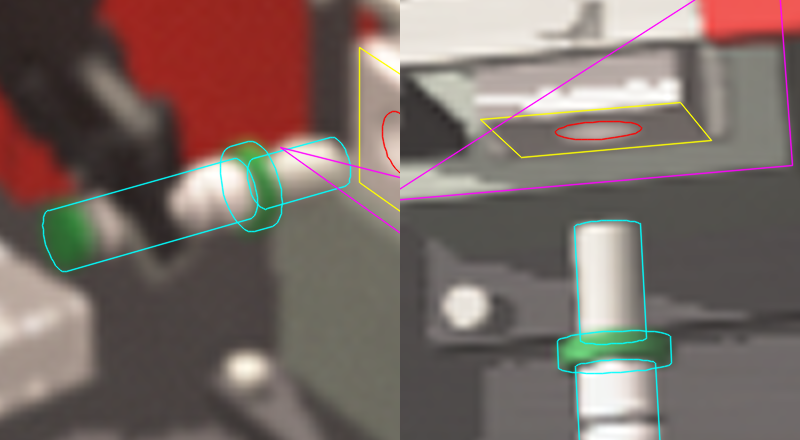

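```bash
python3 -m jog '[[0,0,0,0,0,0,0.1],[0,0,0,0,0,0,0.1],[0,0,0,0,0,0,0.1],[0,0,0,0,0,0,0.1]]' && python3 - <<'E'
from bench import *
import numpy as np
o=get_obs(); print(np.abs(o['joint_velocities']).max(), o['position'],o['gripper_width']); print(close_job())
E
```

```text
clock: 13.9
position: [0.5083, 0.162, 0.1355]
tool_rot: [-0.066, 0.977, 0.017, 0.201]
ft_force: [-1.0, -0.4, -2.5]
gripper_width: 0.257
0.0015027212460232752 [0.50834188 0.16199245 0.1355395 ] 0.25699920428382506
the job is handed in; nothing more can be done
None
```

I pressed the red clamp lever down, and it stayed level after I let go; at about 30 N it went no lower. I then drew the green gauge out of its stand and turned it level. It was still held steady in front of the hole when I handed the job in at about 14 s.

- **Position:** the last camera fit put the tip 30 mm from the hole and within 1 mm of its axis. Tilt was about 0.7° and direction about 0.9° off, which is about the measuring accuracy.
- **Slip corrected:** after levelling, the gauge sat about 5° nose-up in the grip. I turned it back in two small corrections.
- **Disagreement:** the fingers' reported height and the side camera differed by 1 to 3 mm on how high the gauge sat. I went by the gauge's position relative to the fixture in the pictures.
- **Rest of the bench:** in the final pictures the lever was down and the red gauge was in its socket. The look-alikes and loose items looked unmoved.

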